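Zero the dial scale and hang the batch for weighing

TASK

Get the new batch of sleeve baskets hanging on the flute maker's dial scale to be weighed. If the pail of the last batch is still on the scale, first lift it off and stand it upright on the cork mat; then, with the hooks empty, turn the bezel until its white zero mark lines up with the needle and let go of it, and only then hang every basket on the bench by its bail on a double hook of its own, hanging free. Leave the bezel set there, and everything else on the bench where it is.

Things in the scene. Friction and masses are not known exactly. Their poses are not given: they have to be found in the camera images.
- basket_a: one of two or three like rectangular baskets of the new batch, on the bench at the start; steel, 80 (x) x 92 (y) x 62 mm high, open, brass sleeves fixed inside, 0.2-0.36 kg. Origin: centre of underside. Rigid bail of 8 mm round bar: level grip bar along own y, 84 mm long, axis 130 mm above the underside, over the centre. None if absent
- basket_b: as basket_a; steel, 80 (x) x 92 (y) x 62 mm high, open, brass sleeves fixed inside, 0.2-0.36 kg. Origin: centre of underside. Rigid bail of 8 mm round bar: level grip bar along own y, 84 mm long, axis 130 mm above the underside, over the centre. None if absent
- basket_c: as basket_a; steel, 80 (x) x 92 (y) x 62 mm high, open, brass sleeves fixed inside, 0.2-0.36 kg. Origin: centre of underside. Rigid bail of 8 mm round bar: level grip bar along own y, 84 mm long, axis 130 mm above the underside, over the centre. None if absent
- pail_a: round aluminium pail from the last batch, 92 mm across, 62 mm high, 0.26-0.44 kg, with the same bail as the baskets (8 mm bar along own y, 84 mm long, axis 130 mm above the underside). Origin: centre of underside. In some runs it hangs on the middle hook (hook1) of the scale at the start, else it is absent (None); never both pails
- pail_b: round aluminium pail from the last batch, 92 mm across, 62 mm high, 0.26-0.44 kg, with the same bail as the baskets (8 mm bar along own y, 84 mm long, axis 130 mm above the underside). Origin: centre of underside. In some runs it hangs on the third hook (hook2) of the scale at the start, else it is absent (None); never both pails
- mat: square cork mat fixed flat on the bench, 170 x 170 x 4 mm; origin: centre of its underside
- hook0 (a point): double hook nearest the dial: two parallel 8 mm prongs, 50 mm apart, pointing along point -x (to the robot), tips turned up 16 mm, 26 mm before this point; cross bar 81 mm behind it. Site: midway between the prongs, level with their tops, 140 mm above the bench empty; a bail's bar rests across them along point y, its axis 4 mm above. Fingers fit between the prongs. Sinks 2 mm per 300 g
- hook1 (a point): middle double hook, as hook0, 120 mm from it
- hook2 (a point): third double hook, as hook0, 120 mm from hook1
- bezel (a joint): angle of the dial's bezel in rad, growing clockwise seen from above; turns freely for more than a turn either way from its printed zero and stays where it is left; 0.05 N m of friction. It reads 0 (or 6.28) when its zero mark is over the dial's index
- bezel_grip (a point): on the bezel's upright axis, middle of the height of its grip: a black bar 70 mm long, 14 mm wide, 30 mm high (15 mm above and below this point) across an aluminium disc 86 mm wide; point -x points along the bar to the zero mark. Turn it at most 1.5 rad a grasp
- bezel_zero (a point): the bezel's zero mark: white tab on the disc's rim, in line with the white stripe on the grip bar; this point is 55 mm from the axis
- needle_tip (a point): point of the black needle under the bezel, 55 mm from the axis (the needle goes on to 80 mm). The needle turns clockwise with the load on the hooks, about 0.6 rad for 280 g
- needle_rest (a point): the heavy black index line on the white dial face, 55 mm from the axis, where the needle points with nothing on the hooks
- headjoint: bystander, leave where it is: yellow flute head joint lying on the bench, 170 mm long; origin: centre of its underside
- flute_body: bystander, leave where it is: dark wooden flute body lying on the bench, 180 mm long; origin: centre of its underside
- caliper: bystander, leave where it is: digital caliper lying flat, 200 mm long; origin: centre of its underside
- saw: bystander, leave where it is: jeweller's saw lying flat, 270 mm long; origin: centre of its underside
- oil_jar: bystander, leave where it is: jar, 60 mm wide, 85 mm high; origin: centre of its underside
- offcut: bystander, leave where it is: upright round wooden offcut, 48 mm wide, 90 mm high; absent (None) in many runs; origin: centre of its underside
- screwdriver: bystander, leave where it is: screwdriver, 180 mm long; origin: centre of its underside

How it is judged:
On the way, in this order (a step that is already met when the one before it is completed fails the run):
1. the last batch's pail, if there is one, stands released on the cork mat (horizontal distance between each of pail_a, pail_b and mat below 0.06 m and height (world z) of each of pail_a, pail_b below 0.012 m and angle between each of pail_a, pail_b's own z axis and vertical below 0.12 rad and contact force between the fingers and pail_a below 0.1 N and linear speed of each of pail_a, pail_b below 0.03 m/s and contact force between the fingers and pail_b below 0.1 N), for 0.2 s.
2. with nothing on the hooks, the bezel's zero mark is at the needle (within 6 mm) and the bezel is let go (horizontal distance between needle_tip and bezel_zero below 0.006 m and horizontal distance between needle_tip and needle_rest below 0.004 m and contact force between the fingers and bezel below 0.1 N and contact force between each of basket_a, basket_b, basket_c and scale below 0.1 N), for 0.3 s.
At the end, for the whole second after the job is handed in: Every basket present hangs by its bail on the hooks, clear of the bench, within 20 degrees of upright, swinging slower than 0.15 m/s, released; a pail, if present, stands upright on the mat within 60 mm of its centre; the zero mark is within 7 mm of the index (all of step 1 and horizontal distance between bezel_zero and needle_rest below 0.007 m and contact force between each of basket_a, basket_b, basket_c and scale above 0.8 N and height (world z) of basket_a between 0.003 and 0.03 m and angle between each of basket_a, basket_b, basket_c's own z axis and vertical below 0.35 rad and linear speed of each of basket_a, basket_b, basket_c below 0.15 m/s and contact force between each of basket_a, basket_b, basket_c and the fingers below 0.1 N and height (world z) of basket_b between 0.003 and 0.03 m and height (world z) of basket_c between 0.003 and 0.03 m); the robot touches nothing.
It fails at once if a bystander is moved more than 40 mm (distance of any of headjoint, flute_body, caliper, saw, oil_jar, offcut, screwdriver from where it was at the start of the episode above 0.04 m).
Of basket_a, basket_b, basket_c only 2 to 3 are there at a start; the rules pass over those that are not, and their reading is None.
Of pail_a, pail_b, offcut only 1 to 1 are there at a start; the rules pass over those that are not, and their reading is None.
At some moment in a run one of basket_a, basket_b, basket_c may be knocked a few centimetres aside while the robot is not near it.
It also fails if it takes over 210 s, if anything falls off the work surface, if the arm or the gripper's body presses on something with over 40 N, if the wrist force passes 120 N, or if a joint passes its speed limit or range.

ROBOT

A 6-joint arm with a two-finger parallel gripper is mounted at the origin on the work surface. World frame = base frame: x ahead of the robot, y to its left, z up, the work surface at z = 0. Lengths are in m, angles in rad, forces in N, time in s.
With the tool pointing down it reaches from about 0.375 to 0.975 m from the base axis. Payload 3.8 kg.
Tool frame: the origin (TCP) lies midway between the tips of the shut fingers; the grasp point (between the pads) lies 19 mm behind it; z points along the fingers, y is the line along which they close (so a half turn about z gives the same grasp; the last joint's range is limited). The gripper opens to 88 mm and grips with 3 to 60 N. Pads are 18 mm wide; open, the fingers measure 123 mm over their backs; the gripper's body (75 mm by 187 mm) begins 45 mm behind the grasp point.
Start: joints at [-1.241, 0.264, 1.604, -0, 1.274, -0.037], TCP at [0.242, -0.63, 0.208] pointing down, gripper open.
Joint ranges: [-2.63, 2.63], [-0.94, 2.18], [0.31, 2.57], [-1.31, 4.45], [0, 2.66], [-2.55, 2.55]. Speed limits (rad/s): [2.57, 2.57, 3.14, 3.14, 3.14, 3.14].

INTERFACE

Orientations are given as a rotation vector (axis times angle).
In Python, from cell import manip, inverse_kinematics, cams, order gives the robot as it stands. Calls block until the motion is done:
- manip.move_pose(position, orientation): joint-space move of the TCP to a pose.
- manip.move_linear(position, rate=0.15, rot=None): straight line of the TCP; rot=None keeps the orientation; rate is the mean speed in m/s.
- manip.set_joints(angles): joint-space move.
- manip.set_gripper(opening, force=None): finger opening in m; force is the grip in N (None keeps the last); returns when the fingers have stopped.
- manip.dwell(seconds).
- inverse_kinematics(position, orientation): joint angles nearest the present ones, or None.
- manip.state(): the state.
- cams.capture(name): name is "scene" or "top" or "wrist"; returns a dict with "image" (480x640x3 uint8, blue, green, red), "z_map" (480x640 float32, m along the optical axis (not along the pixel's ray), 0 where there is no reading), "intrinsics" (3x3 intrinsics, pixels), "k1" (the pictures are not rectified: a ray, as slopes to the right and down, at radius r is drawn at 1 + k1 r^2 times it, then the intrinsics apply), "position" and "orientation" of the camera in the world; the wrist camera has in their place "T_tool_cam" (4x4, takes a point from camera to tool coordinates, whose origin is the TCP and whose axes are the flange's). Camera axes: x right, y down, z forward; pixel columns grow to the right and rows downward; lengths in m; the calibration is good to about 2 mm. A picture is of the moment at which its call begins: read the wrist's pose just before it.
A pose or a line that the arm cannot do raises manip.IKError and nothing moves.
- order.close_job(): hands the job in; it is judged then, once.
The state is a dict: "clock": time; "joint_pos": joint angles; "joint_velocities": joint speeds; "tau": joint torques, N m; "tool_pos": TCP position; "tcp_rot": TCP orientation; "contact_force": force on the tool from outside, world axes, zero at the start; "moment": the same for the moment, N m; "gripper_width": finger opening in m; "grasp_force": force on a finger pad.
Only numpy, scipy, OpenCV 4.12 (cv2) and the standard library are available. Lean on these libraries where they do the work, as an engineer would, in place of code of your own. Each camera call takes 0.05 s, during which the arm holds its last target. There are 200 camera calls.

## Working session

There is one attempt and no reset: what is moved stays moved. The work goes in short steps, each a Python script; the robot and the scene stay as the last script left them, time stands still between calls to the robot, and variables do not carry over. Pictures are saved under pics/ and viewed, at most 14 in all, crops included, and the job is handed in when it is done.

```bash
ls; mkdir -p pics; cat > h.py <<'E'
import numpy as np, cv2
from cell import manip, inverse_kinematics, cams, order
from scipy.spatial.transform import Rotation as R
def cam(name):
    st=manip.state(); c=cams.capture(name)
    if name=="wrist":
        T=np.eye(4);T[:3,:3]=R.from_rotvec(st["tcp_rot"]).as_matrix();T[:3,3]=st["tool_pos"]
        T=T@np.array(c["T_tool_cam"])
    else:
        T=np.eye(4);o=np.array(c["orientation"]);T[:3,:3]=o if o.shape==(3,3) else R.from_rotvec(o).as_matrix();T[:3,3]=c["position"]
    c["T"]=T; return c
def rays(c,uv):
    uv=np.atleast_2d(np.array(uv,float)); K=np.array(c["intrinsics"])
    d=np.c_[(uv[:,0]-K[0,2])/K[0,0],(uv[:,1]-K[1,2])/K[1,1]]; s=d.copy()
    for _ in range(20): s=d/(1+c["k1"]*(s**2).sum(1,keepdims=True))
    return np.c_[s,np.ones(len(s))]
def on_plane(c,uv,z):
    r=rays(c,uv)@c["T"][:3,:3].T; o=c["T"][:3,3]
    return o+r*((z-o[2])/r[:,2:3])
def cloud(c):
    v,u=np.mgrid[:480,:640]; r=rays(c,np.c_[u.ravel(),v.ravel()])
    p=(r*c["z_map"].reshape(-1,1))@c["T"][:3,:3].T+c["T"][:3,3]
    p[c["z_map"].ravel()==0]=np.nan
    return p.reshape(480,640,3)
def down(yaw): # tool z down, tool y axis at angle yaw from world y
    return (R.from_euler('z',yaw)*R.from_rotvec([np.pi,0,0])).as_rotvec()
E
python3 - <<'E'
from h import *
s=manip.state(); print(s["clock"],s["tcp_rot"],s["gripper_width"])
for n in("top","scene"):
    c=cam(n); cv2.imwrite(f"pics/{n}0.png",c["image"]); print(n,c["T"],c["intrinsics"],c["k1"])
    np.save(f"pics/{n}0.npy",cloud(c))
E
```

```text
pics
0.0 [-3.08670832e+00 -5.72602518e-01  5.86259691e-04] 0.08795522508223157
top [[-2.81005934e-02 -9.94652243e-01  9.93844650e-02  3.39195791e-01]
 [-9.99598979e-01  2.83091312e-02  6.88400762e-04  7.85673047e-03]
 [-3.49820722e-03 -9.93252653e-02 -9.95048870e-01  1.60646218e+00]
 [ 0.00000000e+00  0.00000000e+00  0.00000000e+00  1.00000000e+00]] [[474.59136461   0.         320.97089734]
 [  0.         474.59136461 235.4247582 ]
 [  0.           0.           1.        ]] -0.11836809511926083
scene [[ 0.35167124  0.64190631 -0.68138362  1.23935879]
 [ 0.93612215 -0.23987432  0.25716848 -0.28586075]
 [ 0.00163164 -0.72829706 -0.68525961  0.84398743]
 [ 0.          0.          0.          1.        ]] [[441.49275073   0.         324.14038061]
 [  0.         441.49275073 240.9034704 ]
 [  0.           0.           1.        ]] -0.09628316111883002
```

View pics/top0.png

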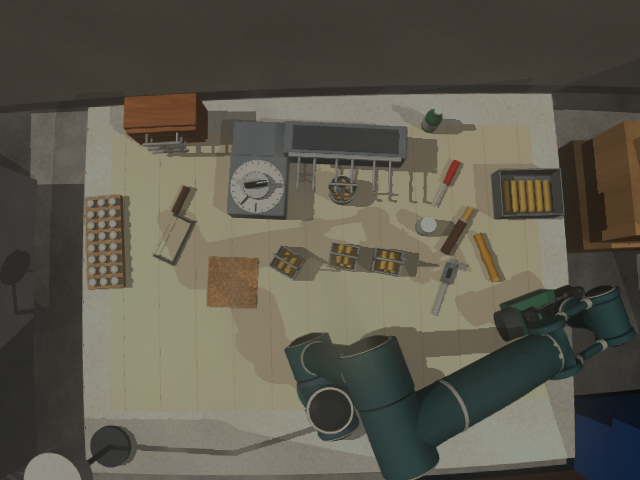

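View pics/scene0.png

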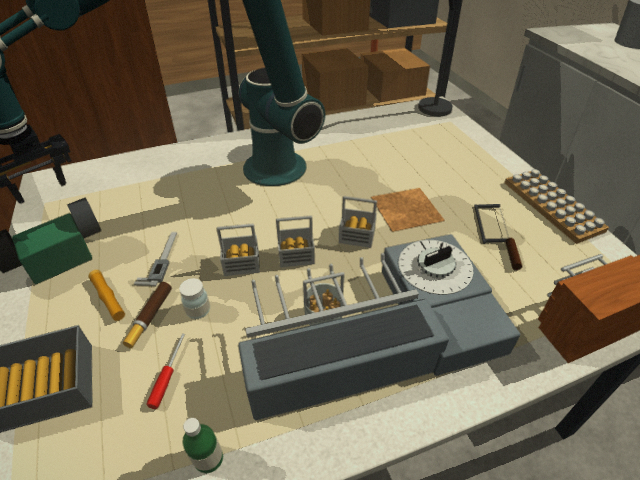

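The top view shows the mat at (233,282), three baskets at (287,262), (344,257) and (388,262), a pail on the middle hook at (342,186), and the dial at (257,186). I'll measure these from the depth clouds.

```bash
python3 - <<'E'
from h import *
P=np.load("pics/top0.npy"); im=cv2.imread("pics/top0.png")
print("mat",P[282,233],"bench",P[320,233])
# mat by colour
hsv=cv2.cvtColor(im,cv2.COLOR_BGR2HSV)
print("hsv mat",hsv[282,233])
m=np.zeros(im.shape[:2],np.uint8)
m[(P[...,2]>0.0)&(P[...,2]<0.012)]=255
m&=cv2.inRange(hsv,(5,90,60),(16,255,255))
m=cv2.morphologyEx(m,cv2.MORPH_OPEN,np.ones((5,5)))
n,l,s,ce=cv2.connectedComponentsWithStats(m)
for i in range(1,n):
    if s[i,4]>500:
        r=cv2.minAreaRect(np.argwhere(l==i)[:,::-1].astype(np.float32)); print("matrect",r); print(P[l==i].mean(0))
for s in ("top","scene"):
    P=np.load(f"pics/{s}0.npy")
    sel=(P[...,2]>0.105)&(P[...,2]<0.175)&(P[...,0]>0.3)&(P[...,0]<0.85)&(P[...,1]>-.35)&(P[...,1]<.35)
    m=sel.astype(np.uint8)
    n,l,st,ce=cv2.connectedComponentsWithStats(m)
    for i in range(1,n):
        if st[i,4]>8:
            q=P[l==i]; r=cv2.minAreaRect((q[:,:2]*1000).astype(np.float32)); print(s,st[i,4],ce[i].round(),q.mean(0).round(4),np.nanmin(q,0).round(3),np.nanmax(q,0).round(3),np.round(r[1]),round(r[2]))
E
```

```text
mat [0.34955801 0.31074039 0.00352665] bench [ 0.22153752  0.31383783 -0.00211778]
hsv mat [ 15 112 125]
top 4837 [346. 146.] [ 0.7729 -0.0794  0.1293] [ 0.608 -0.282  0.105] [0.85  0.124 0.157] [401. 236.] 86
top 475 [256. 185.] [0.6572 0.2111 0.1153] [0.615 0.159 0.105] [0.701 0.256 0.146] [89. 86.] 44
top 72 [285. 261.] [0.4097 0.1231 0.1322] [0.384 0.086 0.122] [0.436 0.16  0.141] [87.  9.] 56
top 75 [343. 255.] [ 0.4236 -0.0585  0.1319] [ 0.411 -0.101  0.109] [ 0.434 -0.015  0.142] [89.  8.] 77
top 78 [390. 260.] [ 0.4032 -0.2029  0.1311] [ 0.39  -0.247  0.107] [ 0.414 -0.16   0.139] [89.  8.] 78
scene 146 [360. 200.] [0.4151 0.1254 0.1284] [0.388 0.086 0.106] [0.44  0.164 0.138] [90. 12.] 58
scene 164 [294. 219.] [ 0.4279 -0.0607  0.1286] [ 0.414 -0.105  0.105] [ 0.44  -0.015  0.138] [91.  9.] 78
scene 172 [235. 227.] [ 0.4064 -0.2057  0.1286] [ 0.391 -0.25   0.105] [ 0.421 -0.16   0.138] [92. 11.] 77
scene 869 [437. 260.] [0.6683 0.2086 0.1164] [0.614 0.16  0.105] [0.708 0.26  0.142] [89. 91.] 38
scene 2913 [327. 302.] [ 0.7097 -0.0772  0.1393] [ 0.611 -0.253  0.105] [0.76  0.105 0.156] [359. 128.] 86
scene 9538 [332. 345.] [ 0.802  -0.1018  0.1267] [ 0.732 -0.281  0.105] [0.85  0.123 0.133] [399. 111.] 86
```

```bash
python3 - <<'E'
from h import *
np.set_printoptions(precision=4,suppress=True)
manip.move_linear([0.242,-0.63,0.40],rate=0.3)
for k,p in enumerate([[0.58,-0.08,0.42],[0.58,0.2,0.42]]):
    manip.move_pose(p,down(0)); c=cam("wrist"); cv2.imwrite(f"pics/w{k}.png",c["image"]); np.savez(f"pics/w{k}.npz",P=cloud(c),T=c["T"]); 
print(c["T_tool_cam"],c["intrinsics"],c["k1"]); s=manip.state(); print(s["clock"],s["joint_pos"],s["tool_pos"],s["contact_force"])
E
```

```text
[[ 0.0002 -0.9562 -0.2927  0.0762]
 [ 1.     -0.      0.0008 -0.0005]
 [-0.0008 -0.2927  0.9562 -0.1782]
 [ 0.      0.      0.      1.    ]] [[417.1705   0.     315.6208]
 [  0.     417.1705 239.8728]
 [  0.       0.       1.    ]] 0.013850677185879673
4.375 [ 0.2894  0.0929  1.4225 -0.0007  1.6261  1.8619] [0.5804 0.1985 0.4201] [-0.015  -0.1001 -0.3161]
```

View pics/w0.png

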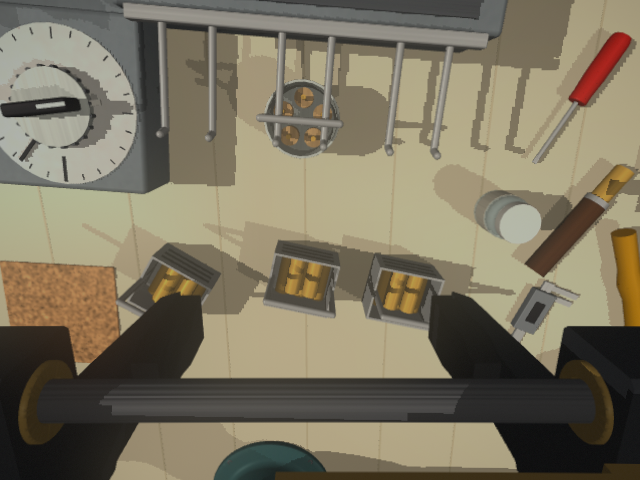

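View pics/w1.png

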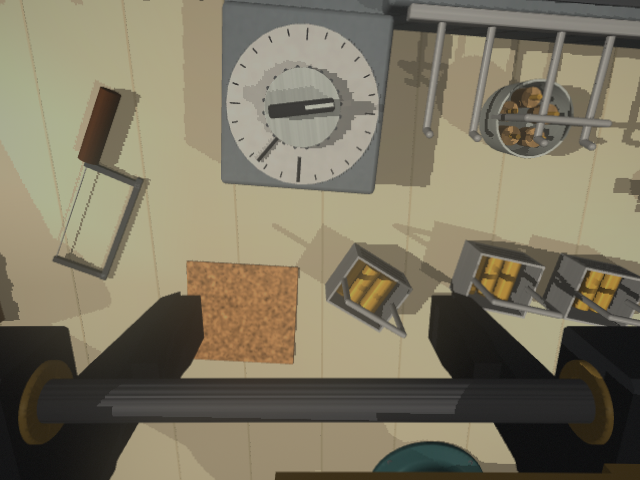

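w0 shows the prong tips at (162,133), (210,137), (277,143), (329,147), (390,150) and (435,154), with the pail bail along row 120 from column 258 to 340. In w1 the dial centre is (304,104), the bar's white stripe points right to (333,105), the index is at (300,168), and the needle is at (267,150).

```bash
python3 - <<'E'
from h import *
np.set_printoptions(precision=4,suppress=True)
D=np.load("pics/w0.npz");P=D["P"];im=cv2.imread("pics/w0.png")
c=dict(T=D["T"],intrinsics=[[417.1705,0,315.6208],[0,417.1705,239.8728],[0,0,1]],k1=.01385)
for rows in (60,75,90,105,118,130):
    z=P[rows,130:480,2]; 
    seg=np.where(z>0.11)[0]+130
    g=np.split(seg,np.where(np.diff(seg)>1)[0]+1)
    print(rows,[(int(a[0]),int(a[-1]),on_plane(c,[[a.mean(),rows]],0.136)[0,:2].round(4).tolist(),P[rows,a,2].max().round(3)) for a in g if len(a)>2])
# tips
sel=(P[...,2]>0.146)&(P[...,0]<0.66)&(P[...,1]<.12); n,l,st,ce=cv2.connectedComponentsWithStats(sel.astype(np.uint8))
for i in range(1,n):
    if st[i,4]>5: print("tip",st[i,4],ce[i],P[l==i].mean(0),P[l==i].max(0))
# pail bar
print("bar",P[115:126,262],P[115:126,300])
# dial
D=np.load("pics/w1.npz");P=D["P"];im=cv2.imread("pics/w1.png");c["T"]=D["T"]
for n,uv in dict(face=(350,150),disc=(285,85),bar=(280,109),stripe=(325,104),ned=(265,152),idx=(300,172)).items(): print(n,P[uv[1],uv[0]])
sel=(P[...,2]>0.130)&(abs(P[...,0]-.66)<.07)&(abs(P[...,1]-.21)<.06)
q=(P[sel][:,:2]*1000).astype(np.float32);print("barrect",cv2.minAreaRect(q),P[sel][:,2].mean(),np.percentile(P[sel][:,2],95))
cr=im[20:200,215:395]; cv2.imwrite("pics/dial.png",cv2.resize(cr,None,fx=3.3,fy=3.3,interpolation=cv2.INTER_CUBIC))
E
```

```text
60 [(159, 166, [0.7065, 0.0752], np.float64(0.14)), (209, 216, [0.7067, 0.0243], np.float64(0.14)), (277, 284, [0.7067, -0.045], np.float64(0.14)), (326, 333, [0.7067, -0.095], np.float64(0.14)), (395, 401, [0.7066, -0.1649], np.float64(0.14)), (444, 451, [0.7064, -0.2154], np.float64(0.141))]
75 [(159, 167, [0.6923, 0.0762], np.float64(0.141)), (209, 216, [0.6924, 0.0254], np.float64(0.14)), (277, 283, [0.6925, -0.0441], np.float64(0.139)), (325, 332, [0.6925, -0.0941], np.float64(0.14)), (393, 400, [0.6924, -0.1642], np.float64(0.14)), (442, 445, [0.6922, -0.2126], np.float64(0.139)), (447, 449, [0.6922, -0.2173], np.float64(0.14))]
90 [(161, 168, [0.6778, 0.0763], np.float64(0.14)), (209, 216, [0.6779, 0.0265], np.float64(0.14)), (276, 283, [0.678, -0.0432], np.float64(0.14)), (324, 331, [0.678, -0.0932], np.float64(0.139)), (391, 398, [0.6778, -0.163], np.float64(0.14)), (439, 447, [0.6777, -0.2134], np.float64(0.139))]
105 [(161, 168, [0.663, 0.0779], np.float64(0.14)), (209, 215, [0.6631, 0.0281], np.float64(0.141)), (275, 282, [0.6632, -0.0418], np.float64(0.139)), (323, 329, 
[... 1565 characters left out ...]
4  0.0025]
 [ 0.6417 -0.0072  0.0015]
 [ 0.6403 -0.0069 -0.0003]
 [ 0.6391 -0.0072  0.0024]] [[ 0.6523 -0.0601  0.0171]
 [ 0.651  -0.0601  0.017 ]
 [ 0.6512 -0.0645  0.1437]
 [ 0.6502 -0.0646  0.1464]
 [ 0.6492 -0.0645  0.1451]
 [ 0.6482 -0.0646  0.1475]
 [ 0.6472 -0.0646  0.147 ]
 [ 0.6462 -0.0645  0.1456]
 [ 0.6452 -0.0645  0.1455]
 [ 0.6442 -0.0645  0.145 ]
 [ 0.6394 -0.0599  0.0164]]
face [0.6135 0.1578 0.0927]
disc [0.6849 0.2323 0.1097]
bar [0.6596 0.236  0.1397]
stripe [0.6646 0.1889 0.1395]
ned [0.6116 0.2584 0.0966]
idx [nan nan nan]
barrect ((630.3257446289062, 207.11285400390625), (80.64997100830078, 114.22380065917969), 0.0007182432455010712) 0.5204912331036352 0.5425836977632789
```

View pics/dial.png

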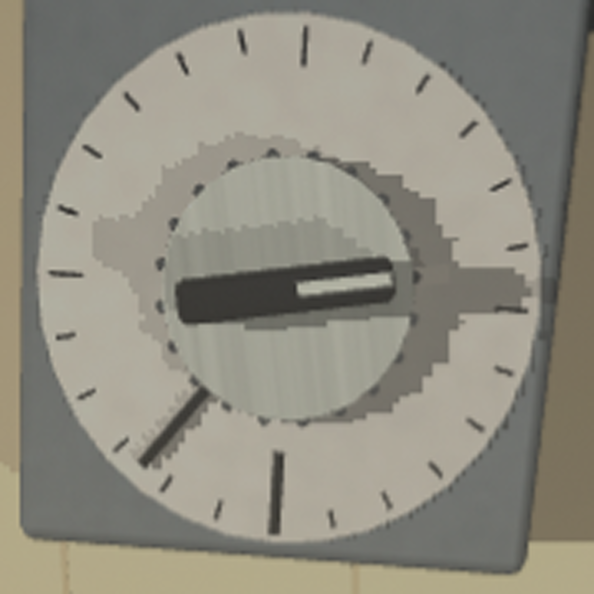

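The bezel's zero stripe points to −y, and the index points to −x. The hook frame yaw is −0.076, with sites at (.660,.0525), (.651,−.066) and (.6415,−.184), spaced about 119 mm apart, so it checks out against the given 120 mm. I'll move the pail first.

```bash
cat >> h.py <<'E'
YH=-0.076; XH=np.array([np.cos(YH),np.sin(YH)])
HOOKS=np.array([[.6596,.0525],[.6506,-.0658],[.6415,-.1843]])
def best(p,yaw): # choose of two half-turn grasps the one with small wrist angle
    o=[(abs(q[5]),down(y)) for y in (yaw,yaw+np.pi) if (q:=inverse_kinematics(list(p),down(y))) is not None]
    return min(o,key=lambda t:t[0])[1]
G=0.019
def go(xy,zbar,yaw): # joint move so that grasp point is at xy,zbar; fingers closing along angle of y-axis yaw
    p=[xy[0],xy[1],zbar-G]; manip.move_pose(p,best(p,yaw))
def lin(xy,zbar,rate=.15,rot=None): manip.move_linear([xy[0],xy[1],zbar-G],rate=rate,rot=rot)
def rep(t=""):
    s=manip.state(); print(t,round(s["clock"],1),np.round(s["tool_pos"],4),"F",np.round(s["contact_force"],1),"w",round(s["gripper_width"],4),"g",np.round(s["grasp_force"],1))
E
python3 - <<'E'
from h import *
b=np.array([.648,-.063])+np.array([.001,-.001])
manip.set_gripper(.06)
go(b,.26,YH+np.pi/2); rep()
lin(b,.145,.12); manip.set_gripper(0.0,25); rep("grip")
lin(b,.180,.08); rep("up")
c=b-.10*XH; lin(c,.182,.12); lin(c,.31,.2)
m=np.array([.351,.311])
go(m,.31,YH+np.pi/2); lin(m,.155,.15); lin(m,.136,.04); rep("down")
lin(m,.132,.02); rep("touch")
c=cam("scene"); cv2.imwrite("pics/pl.png",c["image"][130:280,300:500])
E
```

```text
6.6 [ 0.6493 -0.0636  0.2415] F [-0.   0.7 -0.7] w 0.0598 g 0.0
grip 8.7 [ 0.649  -0.064   0.1259] F [-0.7  0.8  0.4] w 0.0004 g 0.0
up 9.3 [ 0.6493 -0.064   0.1618] F [ 0.1  0.1 -0.2] w 0.0003 g 0.0
down 14.4 [0.3509 0.3109 0.1168] F [-0.4  0.1  0.1] w 0.0005 g 0.0
touch 14.8 [0.3509 0.311  0.1129] F [-0.2  0.9 -0.8] w 0.0005 g 0.0
```

```bash
python3 - <<'E'
from h import *
lin([.351,.311],.2); print(R.from_rotvec(manip.state()["tcp_rot"]).as_matrix().round(3))
c=cam("scene"); cv2.imwrite("pics/sc1.png",cv2.resize(c["image"][150:390,170:490],None,fx=2.4,fy=2.4)); rep()
E
```

```text
[[ 0.076  0.997 -0.   ]
 [ 0.997 -0.076 -0.   ]
 [-0.    -0.    -1.   ]]
 15.5 [0.3503 0.3105 0.1799] F [ 0.3 -0.4 -0.4] w 0.0006 g 0.0
```

View pics/sc1.png

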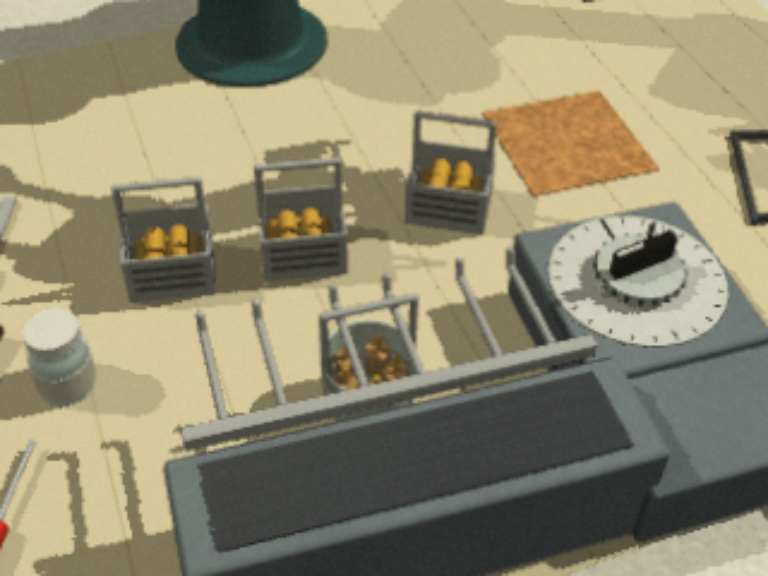

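The picture shows the pail still on its hook and no gripper over the mat, which disagrees with the state. I'll look at the full pictures.

```bash
python3 - <<'E'
from h import *
s=manip.state(); print({k:np.round(v,3).tolist() for k,v in s.items()})
a=cam("scene")["image"]; b=cam("top")["image"]
cv2.imwrite("pics/both.png",cv2.resize(np.hstack([a,b]),(800,300),interpolation=cv2.INTER_AREA))
E
```

```text
{'clock': 15.467, 'joint_pos': [0.672, -0.114, 2.06, -0.0, 1.197, 0.748], 'joint_velocities': [0.001, 0.011, 0.012, -0.0, 0.0, -0.0], 'tau': [0.001, -29.261, -35.648, 0.064, -0.073, 0.001], 'tool_pos': [0.35, 0.31, 0.18], 'tcp_rot': [-2.304, -2.135, 0.003], 'contact_force': [0.275, -0.363, -0.385], 'moment': [-0.064, -0.064, 0.018], 'grasp_force': 0.0, 'gripper_width': 0.001}
```

View pics/both.png

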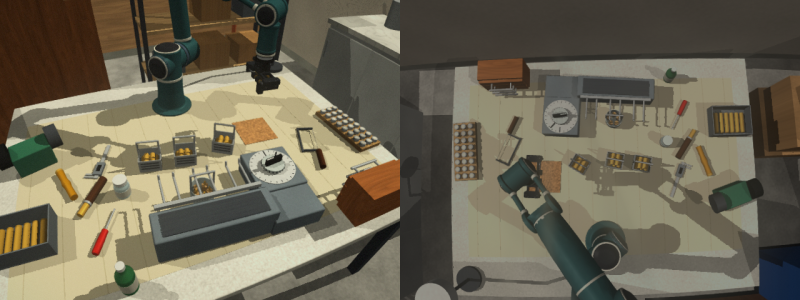

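```bash
python3 - <<'E'
from h import *
np.set_printoptions(precision=3,suppress=True)
c=cam("scene"); P=cloud(c)
sel=(P[...,0]>.2)&(P[...,0]<.5)&(P[...,1]>.15)&(P[...,1]<.5)&(P[...,2]>.15)&(P[...,2]<.6)
q=P[sel]; print(len(q))
for z in np.arange(.15,.42,.02):
    k=q[(q[:,2]>=z)&(q[:,2]<z+.02)]
    if len(k): print(round(z,2),len(k),k.min(0),k.max(0),np.median(k,0))
print(manip.state()["tool_pos"])
T=c["T"];K=np.array(c["intrinsics"]);x=T[:3,:3].T@(np.array(manip.state()["tool_pos"])-T[:3,3]);s=x[:2]/x[2];s=s*(1+c["k1"]*(s@s));print("proj",s*K[0,0]+K[:2,2])
i=c["image"]; cv2.imwrite("pics/gr.png",cv2.resize(i[20:240,330:530],None,fx=2.5,fy=2.5))
E
```

```text
5697
0.21 63 [0.335 0.297 0.212] [0.368 0.32  0.229] [0.364 0.302 0.221]
0.23 71 [0.333 0.297 0.23 ] [0.369 0.313 0.25 ] [0.361 0.302 0.241]
0.25 33 [0.338 0.298 0.251] [0.37  0.31  0.267] [0.366 0.302 0.257]
0.27 240 [0.267 0.27  0.273] [0.443 0.338 0.29 ] [0.432 0.29  0.283]
0.29 444 [0.258 0.269 0.29 ] [0.448 0.338 0.31 ] [0.377 0.29  0.298]
0.31 633 [0.255 0.27  0.31 ] [0.451 0.339 0.33 ] [0.376 0.299 0.317]
0.33 159 [0.31  0.287 0.33 ] [0.372 0.335 0.349] [0.362 0.304 0.339]
0.35 126 [0.312 0.273 0.35 ] [0.393 0.338 0.37 ] [0.366 0.284 0.363]
0.37 249 [0.319 0.272 0.37 ] [0.392 0.35  0.39 ] [0.378 0.292 0.376]
0.39 232 [0.327 0.271 0.39 ] [0.393 0.337 0.41 ] [0.381 0.29  0.4  ]
0.41 257 [0.33  0.271 0.41 ] [0.392 0.341 0.43 ] [0.381 0.291 0.419]
[0.35  0.31  0.179]
proj [412.296 157.966]
```

View pics/gr.png

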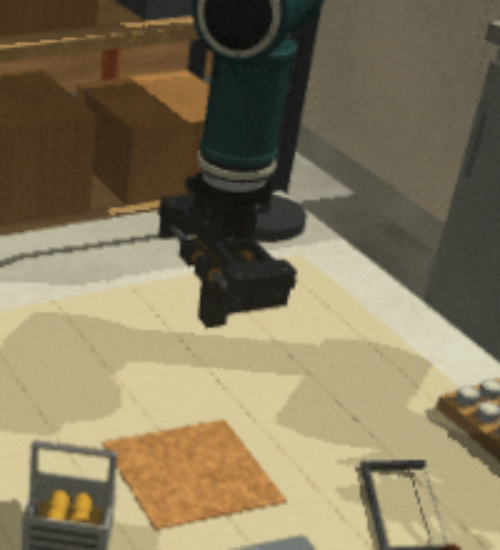

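The scene depth puts the fingertips near z = 0.212 while the state says 0.179. I'll check that with the wrist camera.

```bash
python3 - <<'E'
from h import *
np.set_printoptions(precision=3,suppress=True)
for k in (0,1):
    P=np.load(f"pics/w{k}.npz")["P"]; z=P[...,2]; print(k,"bench",np.median(z[(abs(z)<.05)]),"n",(abs(z)<.05).sum())
def chk(t):
    print(t); rep()
    for n in("wrist","top","scene"):
        P=cloud(cam(n)); z=P[...,2]; tp=np.array(manip.state()["tool_pos"])
        d=np.hypot(P[...,0]-tp[0],P[...,1]-tp[1])
        g=z[(d<.03)&(z>.06)] 
        print(n,"bench",np.median(z[(abs(z)<.06)]),"low fingers",np.percentile(g,1) if len(g) else None, len(g))
chk("now")
manip.set_gripper(.06); chk("open60")
lin([.351,.311],.42); chk("high")
E
```

```text
0 bench 0.0022599263078586507 n 184265
1 bench 0.002147954999153767 n 188331
now
 15.6 [0.35  0.31  0.179] F [-0.1 -0.6 -0.2] w 0.0002 g 0.0
wrist bench 0.0022993130008400198 low fingers 0.21547373606221615 21687
top bench 0.0007535870747144013 low fingers 0.2926836555042437 600
scene bench 0.0015958935969034305 low fingers 0.21430390595170282 721
open60
 16.7 [0.351 0.311 0.181] F [ 0.1 -0.9  0.5] w 0.0601 g 0.0
wrist bench 0.002294938809710295 low fingers 0.2209641015836535 10158
top bench 0.0007560247641270612 low fingers 0.28979154375083144 612
scene bench 0.0015963338054946208 low fingers 0.2188475417209627 585
high
 18.5 [0.351 0.311 0.4  ] F [ 0.2 -0.5  0.3] w 0.06 g 0.0
wrist bench 0.0021758201177793923 low fingers 0.4393497877518409 10042
top bench 0.0007888775864919317 low fingers 0.5099793315595839 978
scene bench 0.00158573207324747 low fingers 0.4385933272377755 687
```

Two independent cameras put the fingertips about 30 mm behind the reported TCP, so the tool offset is wrong along z. I'll confirm with a gentle touch on the mat.

```bash
python3 - <<'E'
from h import *
manip.set_gripper(0.0)
m=[.351,.311]
manip.move_linear([*m,.03],rate=.2); manip.move_linear([*m,-.008],rate=.05); manip.dwell(.2)
f0=manip.state()["contact_force"][2]; z=-.008
while z>-.045:
    z-=.002; manip.move_linear([*m,z],rate=.03); s=manip.state()
    if abs(s["contact_force"][2]-f0)>4: break
rep("touch"); print(f0,z)
manip.move_linear([*m,.1],rate=.2); manip.set_gripper(.06)
E
```

```text
touch 25.2 [ 0.3512  0.3112 -0.0268] F [-4.1 -2.5 10.6] w 0.0006 g 5.8
0.2423289934323057 -0.02800000000000001
```

Contact came at a reported TCP z of −0.0265 on the 4 mm mat, so the offset is 0.0305. I'll correct it and redo the pail.

```bash
sed -i 's/^G=0.019/G=0.0495/' h.py
python3 - <<'E'
from h import *
b=np.array([.648,-.063])+np.array([.001,-.001])
m=np.array([.351,.311])
lin(m,.31,.25); go(b,.27,YH+np.pi/2)
lin(b,.144,.12); manip.set_gripper(0.0,25); rep("grip")
if manip.state()["gripper_width"]<.005: raise SystemExit
lin(b,.180,.08); rep("up")
c=b-.10*XH; lin(c,.182,.12); lin(c,.31,.2)
go(m,.31,YH+np.pi/2); rep(); lin(m,.155,.15); lin(m,.137,.04); manip.dwell(.3); rep("down")
lin(m,.1345,.02); rep("touch")
manip.set_gripper(.04); rep("open"); lin(m,.16,.1); lin(m,.31,.2)
d=[.57,.21]; p=[.57,.21,.40]; manip.move_pose(p,down(0)); manip.dwell(.3)
c=cam("wrist"); cv2.imwrite("pics/w2.png",c["image"]); np.savez("pics/w2.npz",P=cloud(c),T=c["T"]); rep()
E
```

```text
grip 31.6 [ 0.6488 -0.064   0.0944] F [-0.6 -1.1 -0.7] w 0.0071 g 25.0
up 32.2 [ 0.6492 -0.064   0.1311] F [-0.6  0.2 -2.7] w 0.0068 g 24.9
 35.5 [0.3516 0.3105 0.2603] F [ 0.3 -0.7 -2.6] w 0.007 g 24.9
down 37.6 [0.351  0.3109 0.0874] F [-0.6 -0.4 -3.3] w 0.0072 g 24.9
touch 37.9 [0.3519 0.312  0.0873] F [-2.7 -1.6 10. ] w 0.0071 g 25.2
open 38.5 [0.351  0.3109 0.0849] F [-1.1 -0.1 -0. ] w 0.0401 g 0.0
 41.2 [0.5694 0.2105 0.3999] F [1.  1.2 0.6] w 0.0398 g 0.0
```

View pics/w2.png

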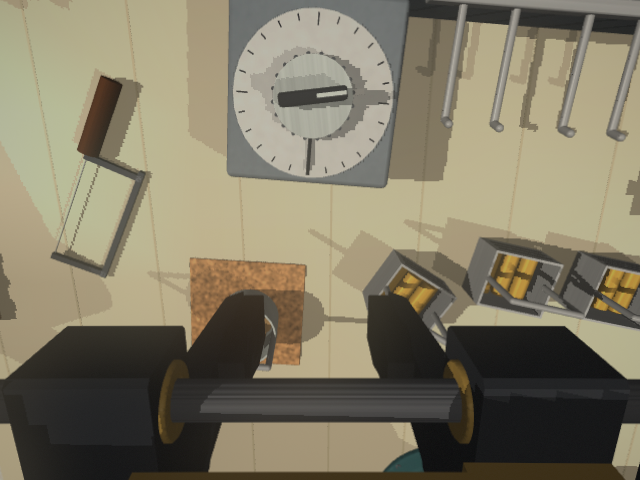

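The pail stands on the mat around (270,330), and the needle has returned to the index at (309,155). Next I'll measure the bezel bar and the needle.

```bash
cat >> h.py <<'E'
def dial(c):
    P=cloud(c); im=c["image"]; g=cv2.cvtColor(im,cv2.COLOR_BGR2GRAY); z=P[...,2]
    near=np.hypot(P[...,0]-.66,P[...,1]-.21)<.1
    q=P[near&(z>.125)&(z<.16)]
    r=cv2.minAreaRect((q[:,:2]*1000).astype(np.float32))
    disc=P[near&(z>.103)&(z<.116)][:,:2]; (dc,dr)=cv2.minEnclosingCircle((disc*1000).astype(np.float32))
    ctr=np.array(r[0])/1000
    bx=cv2.boxPoints(r); e=max((bx[1]-bx[0],bx[2]-bx[1]),key=np.linalg.norm); e/=np.linalg.norm(e)
    # white stripe on bar top -> sign
    barm=near&(z>.130)&(z<.16)&(g>110); w=P[barm][:,:2].mean(0)-ctr
    if w@e<0: e=-e
    # needle: dark pixels at face plane in ring 48..78 mm
    uv=np.argwhere(g<70)[:,::-1]; pf=on_plane(c,uv,.096)[:,:2]-ctr; rr=np.hypot(*pf.T)
    n=pf[(rr>.048)&(rr<.078)&(pf[:,0]<-.03)&(abs(pf[:,1])<.03)]
    na=np.arctan2(*n.mean(0)[::-1]); ba=np.arctan2(e[1],e[0])
    print("ctr",ctr,"disc",np.round(dc,1),round(dr,1),"size",np.round(r[1],1),"ztop",np.percentile(q[:,2],90),"bar",ba,"stripe off",w,"needle",na,len(n))
    return ctr,ba,na
E
python3 - <<'E'
from h import *
manip.move_pose([.585,.21,.36],down(0)); manip.dwell(.3)
c=cam("wrist"); dial(c); cv2.imwrite("pics/w3.png",c["image"])
E
```

```text
ctr [0.66099426 0.2143768 ] disc [661.6 209.3] 49.9 size [13.9 69.8] ztop 0.1400891500590271 bar -1.4616855 stripe off [ 0.00182797 -0.01888575] needle 3.073559613329029 65
```

```bash
cat >> h.py <<'E'
def turn(ctr,ba,delta):
    lin_up=.21
    manip.set_gripper(.045); go(ctr,lin_up,ba); lin(ctr,.133,.08); manip.set_gripper(0,20); rep("gripbezel")
    j=np.array(manip.state()["joint_pos"]); n=4
    for i in range(n):
        j[5]-=delta/n; manip.set_joints(list(j))
    rep("turned"); manip.dwell(.2); manip.set_gripper(.045); lin(ctr,lin_up,.12)
    manip.move_pose([.585,.21,.36],down(0)); manip.dwell(.3)
E
python3 - <<'E'
from h import *
c=cam("wrist"); ctr,ba,na=dial(c)
turn(ctr,ba,-.9)
dial(cam("wrist"))
E
```

```text
ctr [0.66101416 0.21422253] disc [661.6 209.1] 49.8 size [13.9 69.8] ztop 0.14004149994269433 bar -1.4622072 stripe off [ 0.00187246 -0.01836513] needle 3.0712073199783667 66
gripbezel 45.4 [0.6603 0.2142 0.0837] F [-3.5 -0.9  3.7] w 0.0138 g 20.0
turned 46.7 [0.6604 0.2141 0.0837] F [-1.3 -0.9  1.2] w 0.0138 g 20.0
ctr [0.66100024 0.21429323] disc [657.3 211.3] 49.6 size [69.6 13.9] ztop 0.14014354727179243 bar -2.3557844 stripe off [-0.0134267  -0.01331841] needle 3.072124982684186 67
```

```bash
python3 - <<'E'
from h import *
c=cam("wrist"); ctr,ba,na=dial(c)
turn(ctr,ba,(na-.003-2*np.pi)-ba)
c=cam("wrist"); dial(c); cv2.imwrite("pics/d2.png",cv2.resize(c["image"][0:220,200:460],None,fx=2,fy=2))
manip.set_gripper(.06)
manip.move_pose([.47,-.04,.40],down(0)); manip.dwell(.3); c=cam("wrist"); cv2.imwrite("pics/w4.png",c["image"])
for n in("wrist","top","scene"):
    P=cloud(cam(n))
    sel=(P[...,2]>0.115)&(P[...,2]<0.15)&(P[...,0]>.3)&(P[...,0]<0.56)&(P[...,1]>-.35)&(P[...,1]<.24)
    k,l,st,ce=cv2.connectedComponentsWithStats(sel.astype(np.uint8),connectivity=8)
    for i in range(1,k):
        if st[i,4]>15:
            q=P[l==i];print(n,st[i,4],ce[i].round(),[np.round(x,1) for x in cv2.minAreaRect((q[:,:2]*1000).astype(np.float32))],q[:,2].max().round(3))
rep()
E
```

```text
ctr [0.66113184 0.21441855] disc [656.7 211.4] 49.7 size [69.4 13.9] ztop 0.14005421751417885 bar -2.3557591 stripe off [-0.01369546 -0.01357684] needle 3.0737121895622233 69
gripbezel 52.3 [0.661  0.2147 0.0838] F [-1.   0.9  1.9] w 0.0137 g 20.0
turned 53.6 [0.6612 0.214  0.0838] F [ 0.5 -4.1  1. ] w 0.0137 g 20.0
ctr [0.66085675 0.21432428] disc [655.7 214.4] 49.7 size [14.  69.7] ztop 0.14004035059105763 bar 3.0763147 stripe off [-0.01860915  0.00112411] needle 3.072123011849073 47
wrist 625 [334. 225.] [array([426.3, -59.7]), array([90.9,  8.4]), np.float64(77.4)] 0.137
wrist 644 [209. 249.] [array([398.1,  80.6]), array([90.9,  8.8]), np.float64(57.8)] 0.137
wrist 619 [462. 243.] [array([ 405.5, -204.5]), array([91.7,  8.4]), np.float64(77.9)] 0.137
top 72 [343. 255.] [array([423.9, -58. ]), array([89. ,  7.5]), np.float64(77.2)] 0.14
top 74 [390. 260.] [array([ 403.1, -204.1]), array([89.7,  8. ]), np.float64(77.7)] 0.139
top 60 [297. 264.] [array([398.5,  86.4]), array([72.5,  7.5]), np.float64(57.6)] 0.142
scene 129 [342. 200.] [array([399.5,  80.6]), array([91.7, 11.2]), np.float64(56.8)] 0.139
scene 145 [294. 219.] [array([427.7, -60.2]), array([91.1, 11. ]), np.float64(76.5)] 0.138
scene 153 [235. 227.] [array([ 406.2, -205.2]), array([92.2, 11.7]), np.float64(77.5)] 0.138
 58.4 [ 0.4701 -0.0397  0.3999] F [-0.6  0.5  0.6] w 0.0599 g 0.0
```

View pics/d2.png

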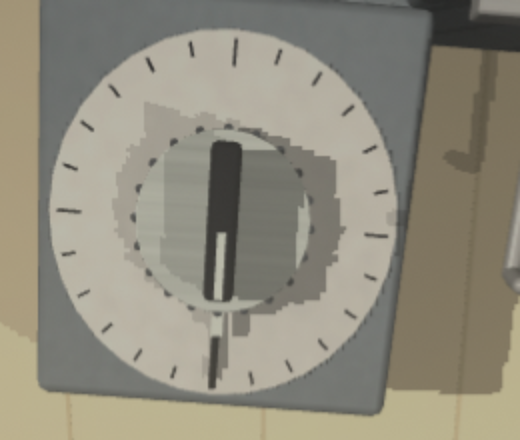

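View pics/w4.png

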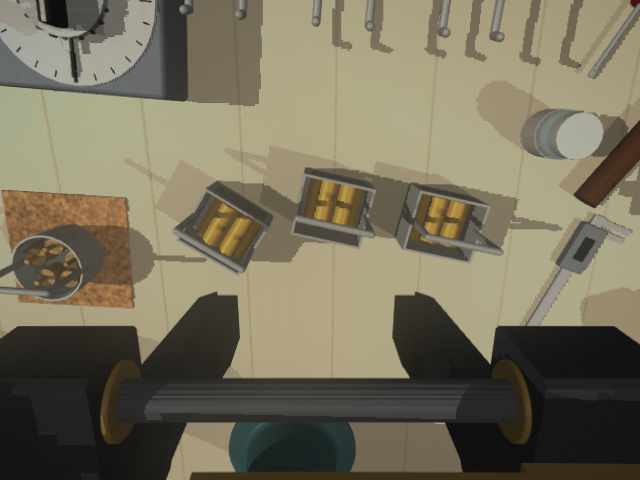

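The white tab at (217,322) lines up with the needle, the pail is on the mat, and basket A has already been knocked to (0.398, 0.081). Now I'll hang the baskets, starting with A on hook0.

```bash
cat >> h.py <<'E'
def baskets():
    manip.move_pose([.47,-.04,.40],down(0)); manip.dwell(.2); P=cloud(cam("wrist"))
    sel=(P[...,2]>0.115)&(P[...,2]<0.15)&(P[...,0]>.3)&(P[...,0]<0.56)&(P[...,1]>-.35)&(P[...,1]<.22)
    k,l,st,ce=cv2.connectedComponentsWithStats(sel.astype(np.uint8),connectivity=8); out=[]
    for i in range(1,k):
        if st[i,4]>200:
            q=P[l==i][:,:2]; u=np.linalg.svd(q-q.mean(0),full_matrices=False)[2][0]; u=u*np.sign(u[1])
            t=q@u; v=q-np.outer(t,u); ctr=(t.max()+t.min())/2*u+np.median(v,0)
            out.append((ctr,np.arctan2(u[1],u[0])-np.pi/2,np.ptp(t)))
    return out
def hang(near,h,nload):
    bs=baskets(); ctr,yaw,L=min(bs,key=lambda b:np.linalg.norm(b[0]-near)); print("basket",ctr,yaw,L)
    assert .08<L<.1 and np.linalg.norm(ctr-near)<.08
    manip.set_gripper(.05); go(ctr,.25,yaw+np.pi/2); lin(ctr,.131,.12); manip.set_gripper(0,30); rep("grip")
    if manip.state()["gripper_width"]<.005: print("MISSED"); return
    lin(ctr,.31,.15)
    s=HOOKS[h]; a=s-.10*XH
    go(a,.31,YH+np.pi/2); lin(a,.170,.15); manip.dwell(.2); lin(s,.170,.08); rep("over")
    zr=.144-.002*nload
    lin(s,zr-.001,.04); rep("down"); manip.set_gripper(.035); lin(s,zr+.03,.06); lin(s,.27,.15); rep("released")
E
python3 - <<'E'
from h import *
hang(np.array([.398,.081]),0,0)
c=cam("scene"); cv2.imwrite("pics/h0.png",cv2.resize(c["image"][150:350,200:480],None,fx=2.5,fy=2.5))
E
```

```text
basket [0.39940092 0.07980546] -0.570837579229898 0.0908223863350289
grip 62.6 [0.3994 0.0798 0.0816] F [-2.5  0.7  2.9] w 0.0062 g 29.5
over 67.3 [0.6591 0.0526 0.1204] F [-0.3 -0.1 -3.2] w 0.0064 g 30.1
down 68.1 [0.6597 0.0525 0.0937] F [-1.3 -0.3 -2.6] w 0.006 g 30.0
released 70.2 [0.6589 0.0525 0.2193] F [-0.2 -0.1 -0.5] w 0.0349 g 0.0
```

View pics/h0.png

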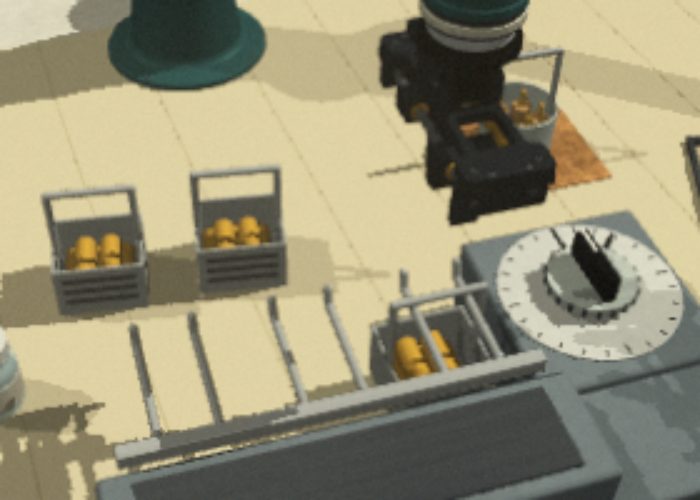

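Basket A hangs across both hook0 prongs, with its bail at (440,295). I'll hang the other two.

```bash
python3 - <<'E'
from h import *
hang(np.array([.426,-.06]),1,1)
hang(np.array([.4055,-.2045]),2,2)
manip.move_pose([.47,-.04,.40],down(0)); manip.dwell(.5)
a=cam("scene"); b=cam("wrist"); cv2.imwrite("pics/end.png",np.vstack([cv2.resize(a["image"][150:350,200:480],(420,300)),cv2.resize(b["image"],(420,300))]))
P=cloud(a); sel=(P[...,2]>.14)&(P[...,2]<.152)&(P[...,0]>.635)&(P[...,0]<.67)
for h in HOOKS:
    q=P[sel&(abs(P[...,1]-h[1])<.05)]; print(h,len(q),q.mean(0).round(3),q.min(0).round(3),q.max(0).round(3))
manip.move_pose([.585,.16,.40],down(0)); manip.dwell(.3); dial(cam("wrist")); rep()
E
```

```text
basket [ 0.42709605 -0.0602382 ] -0.22214891921472435 0.09173813390510252
grip 75.2 [ 0.4267 -0.0602  0.0814] F [-1.9  0.1  1.6] w 0.0057 g 29.2
over 79.8 [ 0.65   -0.0658  0.1204] F [ 0.1 -0.7 -3.2] w 0.0063 g 30.0
down 80.7 [ 0.6509 -0.0658  0.0917] F [ 0.5  0.2 -2.9] w 0.0061 g 30.0
released 82.8 [ 0.6499 -0.0657  0.2193] F [-0.5 -0.2  0. ] w 0.0351 g 0.0
basket [ 0.40630394 -0.20541424] -0.21159064691559837 0.09320560556109486
grip 88.2 [ 0.4061 -0.2054  0.0815] F [-0.5  0.5  0.8] w 0.0062 g 29.2
over 92.8 [ 0.641  -0.1843  0.1205] F [-0.3 -0.  -3.1] w 0.0067 g 29.9
down 93.8 [ 0.6418 -0.1844  0.0898] F [-0.5 -0.3 -2.1] w 0.0062 g 29.8
released 95.8 [ 0.6408 -0.1841  0.2193] F [ 0.2 -0.5 -0. ] w 0.035 g 0.0
[0.6596 0.0525] 117 [0.657 0.053 0.143] [0.635 0.006 0.14 ] [0.667 0.094 0.151]
[ 0.6506 -0.0658] 107 [ 0.653 -0.066  0.142] [ 0.647 -0.11   0.14 ] [ 0.66  -0.022  0.146]
[ 0.6415 -0.1843] 113 [ 0.644 -0.184  0.142] [ 0.635 -0.23   0.14 ] [ 0.65  -0.139  0.145]
ctr [0.6610675  0.21408882] disc [656.1 214.5] 49.5 size [14.3 69.4] ztop 0.13991785334755774 bar 3.0730689 stripe off [-0.01918861  0.00143687] needle 3.070146222501282 38
 99.2 [0.5849 0.159  0.4005] F [-0.   0.9  0.3] w 0.0348 g 0.0
```

View pics/end.png

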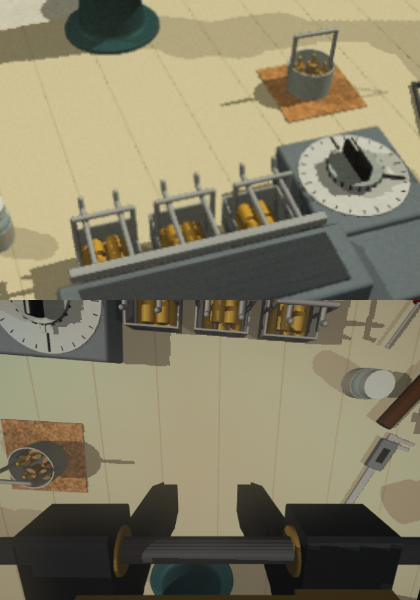

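All three baskets hang level on their own hooks, the bezel is at 3.073 against the index at 3.07, and the pail is centred on the mat. I'm handing the job in.

```bash
python3 -c "
from h import *
manip.dwell(.5); print(order.close_job())"
```

```text
the job is handed in; nothing more can be done
None
```

I handed the job in at about 100 s on the robot's clock: the pail is on the mat, the bezel is zeroed within 0.01 rad of the index, and all three baskets hang on their own hooks; the hand-in call gave no verdict.

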